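Load a label roll on the cold-store label dispenser

ROBOT

A 6-joint arm with a two-finger parallel gripper is mounted at the origin on the work surface. World frame = base frame: x ahead of the robot, y to its left, z up, the work surface at z = 0. Lengths are in m, angles in degrees, forces in N, time in s.
With the tool pointing down it reaches from about 0.275 to 0.775 m from the base axis. Payload 14.6 kg.
Tool frame: the origin (TCP) lies at the very end of the fingers, on their centre line; the grasp point (between the pads) lies ctrl.tcp_to_grasp behind it (ctrl.tcp_to_grasp is the distance from the TCP to the grasp point, in m); z points along the fingers, y is the line along which they close (so a half turn about z gives the same grasp; the last joint's range is limited). The gripper opens to 85 mm and grips with 20 to 120 N. Pads are 22 mm wide; open, the fingers measure 114 mm over their backs; the gripper's body (76 mm by 85 mm) begins 54 mm behind the grasp point. The pads swing forward as they close: fully open they stand 13 mm farther back than shut.
Start: joints at [-84.643, 15.075, -2.767, 72.158, 0, 81.102], TCP at [0.129, -0.509, 0.231] pointing down, gripper open.
Joint ranges: [-151.79, 151.79], [-50.71, 97.33], [-67.44, 78.34], [-121.81, 120.89], [-77.56, 73.72], [-180, 180]. Speed limits (degrees/s): [108.29, 108.29, 147.25, 159.86, 180, 180].

INTERFACE

Orientations are given as [roll, pitch, yaw] about the fixed x, y, z axes, in that order (R = Rz(yaw) Ry(pitch) Rx(roll)).
In Python, from bench import ctrl gives the robot as it stands.
- The arm moves only by the shell command python3 -m jog 'ROWS' [FORCE]. ROWS is JSON, a list of rows, each an object of numbers: "x", "y", "z": the shift along the world's x, y, z in m; "yaw": the turn about the world's z in rad; "claw": the opening, from -1 (shut) to 1 (fully open). A call has 1 to 20 rows; each row is the pose to reach, as a shift and turn from the pose commanded when the call began; what a row does not reach only later rows make up. A row lasts 1/8 s, in which the tool goes at most 62.5 mm and 10.7 degrees, less where a joint would pass 70% of its speed; a pose out of reach is approached as far as the arm can. A call with a gripper value outside its range is refused whole. The fingers move at their own pace and stop on an object; FORCE is the grip in N (left out, the last holds). Time passes only in rows, so rows that repeat a pose let the fingers close. It gives the time, the measured TCP pose, the force, the opening and the grip force at its end, in the units of the state.
- ctrl.observe(): the state, without advancing time (a new reading comes with each control period).
- ctrl.snapshot(name): name is "scene" or "top" or "wrist"; returns (picture, depth): 420x560x3 uint8, red, green, blue; 420x560 float32, m along the optical axis (not along the pixel's ray), 0 where there is no reading.
- ctrl.camera_model(name): a dict with "fx", "fy", "cx", "cy" (pixels), "world_from_camera" (4x4, takes a point from camera to world coordinates); the wrist camera has in their place "T_tool_cam" (4x4, takes a point from camera to tool coordinates, whose origin is the TCP and whose axes are the flange's). Camera axes: x right, y up, looking along -z (the intrinsics and any distortion apply to the point x, -y, -z); pixel columns grow to the right and rows downward; lengths in m; the calibration is good to about 2 mm. A picture is of the moment at which its call begins: read the wrist's pose just before it. camera_model takes no time and is no camera call.
- ctrl.job_done(): hands the job in; it is judged then, once.
The state is a dict: "time_s": time; "joint_pos": joint angles; "joint_vel": joint speeds; "joint_efforts": joint torques, N m; "ee_pos": TCP position; "tool_rot": TCP orientation; "contact_force": force on the tool from outside, world axes, zero at the start; "ft_torque": the same for the moment, N m; "finger_gap": finger opening in m; "grip_force": force on a finger pad.
Only numpy, scipy, OpenCV 4.12 (cv2) and the standard library are available. Lean on these libraries where they do the work, as an engineer would, in place of code of your own. Each camera call takes 0.05 s, during which the arm holds its last target. There are 200 camera calls.

TASK

Load the taller of the two white label rolls onto the upright spindle of the label dispenser: swing the dispenser's retaining arm well aside, lower the roll over the spindle (do not let it fall) until it sits flat on the base plate, then swing the arm back over the roll until it is fully home against its stop. Leave everything else on the table where it is.

Things in the scene. Friction and masses are not known exactly. Their poses are not given: they have to be found in the camera images.
- label_roll: the taller white paper label roll, standing on end: 58 mm outer diameter, 58 mm tall, with a brown core whose bore is 29 mm wide all the way through. Origin at the centre of its underside, z up along the bore. Rigid, about 0.17 kg; both ends are alike.
- roll_center (a point): the middle of the taller roll, on its axis, 29 mm above its underside.
- short_roll: the shorter white label roll, a bystander: same 58 mm diameter and bore but 32 mm tall. Origin at the centre of its underside.
- dispenser: the dispenser, fixed to the table: a grey base plate, 12 mm thick, with an upright steel spindle. Origin on the spindle's axis at table height. x points from the spindle to the arm's hinge post, y to the side that the arm opens to. The plate reaches from x = -60 to x = 130 mm, and 55 mm either side.
- spindle_tip (a point): top of the spindle, 76 mm above the table. The spindle is 24 mm in diameter, tapering over its last 10 mm to 12 mm.
- retainer_hinge (a point): the vertical hinge axis of the retaining arm, 90 mm above the table, 95 mm from the spindle's axis. The hinge post is 26 mm in diameter, with the arm's hub on it up to 94 mm. A thin stop pin (8 mm diameter, 92 mm high) stands at x = 72, y = -12 mm in the dispenser's frame.
- retainer (a joint): angle of the retaining arm, a flat steel bar 14 mm wide and 6 mm thick, 84 to 90 mm above the table, that swings level about the hinge. 0 = home at its stop, lying over the spindle (dispenser's -x); grows as it swings towards the dispenser's +y side (clockwise from above), up to 1.7. It stays where it is left; well under 1 N at the knob moves it.
- retainer_knob (a point): top centre of the upright black knob on the arm's free end, 138 mm from the hinge axis: 16 mm in diameter, standing from the bar (90 mm) up to 117 mm above the table.
- empty_core: empty brown cardboard core, 37 mm diameter, 58 mm tall, standing; origin under its centre. Bystander.
- lidded_tub: white lidded tub, 100 mm diameter, 78 mm tall; origin under its centre. Bystander.
- drink_can: plain metal can, 66 mm diameter, 115 mm tall; origin under its centre. Bystander.
- steel_pan: open steel pan 108 x 176 x 65 mm; origin under its centre. Bystander.
- dressing_bottle: yellow bottle, 64 mm diameter, 190 mm tall; origin under its centre. Bystander.
- ladle: steel serving spoon 220 mm long, lying along its x axis; origin under its middle. Bystander.
- jar: glass jar, 72 mm diameter, 90 mm tall; origin under its centre. Bystander.
Mind the look-alikes: they are no part of the job. There is more than one size of the dispenser; the job needs the smaller.

How it is judged:
By the outcome, as a careful person would: the job done as asked, in the order asked, and still so for the second after the job is handed in, with the robot touching nothing.
It also fails if it takes over 72 s, if anything falls off the work surface, if the arm or the gripper's body presses on something with over 40 N, if the wrist force passes 120 N, or if a joint passes its speed limit or range.

## Working session

There is one attempt and no reset: what is moved stays moved. The work goes in short steps, Python scripts to look and compute and a shell command to move; the robot and the scene stay as the last step left them, time stands still between calls to the robot, and variables do not carry over. Pictures are saved under pics/ and viewed, at most 13 in all, crops included, and the job is handed in when it is done.

```bash
mkdir -p pics; cat > h.py <<'E'
import numpy as np, cv2
from bench import ctrl
def cloud(name):
    s=ctrl.observe(); m=ctrl.camera_model(name); img,d=ctrl.snapshot(name)
    v,u=np.mgrid[0:420,0:560]
    P=np.stack([(u-m['cx'])/m['fx']*d,-(v-m['cy'])/m['fy']*d,-d,np.ones_like(d)],-1)
    if 'world_from_camera' in m: T=np.array(m['world_from_camera'])
    else:
        from scipy.spatial.transform import Rotation as R
        A=np.eye(4);A[:3,:3]=R.from_euler('xyz',s['tool_rot'],degrees=True).as_matrix();A[:3,3]=s['ee_pos'];T=A@np.array(m['T_tool_cam'])
    W=(P@T.T)[...,:3]; W[d==0]=np.nan
    return img,d,W
E
python3 - <<'E'
from h import *
for n in ['scene','top']:
    img,d,W=cloud(n); cv2.imwrite(f'pics/{n}.png',img[...,::-1]); np.savez(f'{n}.npz',img=img,W=W)
    m=ctrl.camera_model(n);print(m)
print(ctrl.observe(),ctrl.tcp_to_grasp)
E
```

```text
{'fx': 443.30126711913056, 'fy': 443.30126711913056, 'cx': 276.99216565852475, 'cy': 209.71900715880264, 'world_from_camera': array([[-0.86603496, -0.29450955,  0.40403908,  1.06969826],
       [ 0.49998062, -0.51284767,  0.69785862,  0.94000385],
       [ 0.00168448,  0.80638167,  0.59139308,  0.89000472],
       [ 0.        ,  0.        ,  0.        ,  1.        ]])}
{'fx': 487.31773849563024, 'fy': 487.31773849563024, 'cx': 287.8444946395533, 'cy': 213.01196437784554, 'world_from_camera': array([[ 2.89604839e-02,  9.97942563e-01, -5.72008031e-02,
         4.20204865e-01],
       [-9.99580425e-01,  2.88835533e-02, -2.17139627e-03,
        -4.48740502e-03],
       [-5.14766313e-04,  5.72396878e-02,  9.98360332e-01,
         1.32403830e+00],
       [ 0.00000000e+00,  0.00000000e+00,  0.00000000e+00,
         1.00000000e+00]])}
{'time_s': 0.1, 'joint_pos': array([-8.46451720e+01,  1.50973827e+01, -2.80014474e+00,  7.21557824e+01,
        4.49394283e-04,  8.11027641e+01]), 'joint_vel': array([-0.01470771, -0.13966699,  0.13497369, -0.02891283, -0.01419475,
       -0.07039473]), 'joint_efforts': array([ 4.07773870e-03, -6.38578463e+01,  3.85063827e+01,  1.01347949e-02,
       -1.00021282e-04, -4.43937537e-06]), 'ee_pos': array([ 0.12923165, -0.50861234,  0.23086139]), 'tool_rot': array([-1.79947401e+02, -8.68903629e-03,  1.42520597e+01]), 'contact_force': array([0.50396606, 1.03076886, 0.22969255]), 'ft_torque': array([-0.01751787,  0.00613532, -0.01870852]), 'grip_force': 0.0, 'finger_gap': 0.0855702347651294} 0.0187
```

View pics/scene.png

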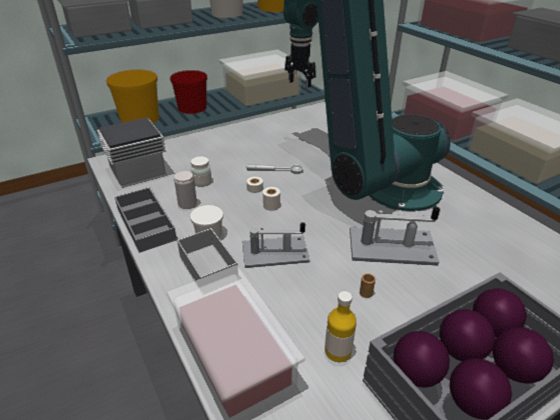

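View pics/top.png

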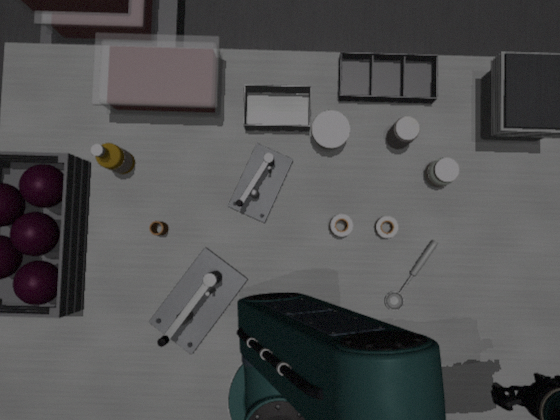

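The scene view shows two rolls: the taller at about (271,197) and the shorter at (255,184). In the top view they are at (341,226) and (386,227). There are two dispensers: the smaller at top (262,182) / scene (276,245), the larger at top (200,300) / scene (393,238). Look-alikes for the roll are the short roll, top (386,227), the core (159,228) and the jar (442,172). By description I choose the roll at top (341,226) and the smaller dispenser. I'll check both in one crop.

```bash
python3 - <<'E'
from h import *
D=np.load('top.npz');W=D['W'];img=D['img']
def circ(mask):
    p=W[mask][:,:2].astype(np.float32);(c,r)=cv2.minEnclosingCircle(p);return np.round(c,4),round(r,4),len(p),np.round(np.nanmedian(W[mask][:,2]),4)
v,u=np.mgrid[0:420,0:560]
for n,(a,b) in dict(A=(341,226),B=(386,227)).items():
    box=(abs(u-a)<22)&(abs(v-b)<22)
    z=W[...,2];print(n,np.nanmax(z[box]),circ(box&(z>np.nanmax(z[box])-.012)))
box=(u>220)&(u<300)&(v>138)&(v<228);z=W[...,2]
print('hist',np.histogram(z[box&(z>-.02)&(z<.15)],bins=17,range=(-.02,.15)))
pl=box&(z>.006)&(z<.02);print('plate',cv2.minAreaRect(W[pl][:,:2].astype(np.float32)))
bar=box&(z>.08)&(z<.100);print('bar',cv2.minAreaRect(W[bar][:,:2].astype(np.float32)))
kn=box&(z>.105)
print('knob',kn.sum(),W[kn].mean(0) if kn.any() else 0)
sp=box&(z>.06)&(z<.08);print('spindle',sp.sum(),np.median(W[sp],0))
print('table', np.nanmedian(z[(v>180)&(v<200)&(u>320)&(u<400)]))
S=np.load('scene.npz')['img']
a=cv2.resize(S[160:275,225:320],None,fx=4,fy=4,interpolation=3);b=cv2.resize(img[135:250,215:305],None,fx=4,fy=4,interpolation=3)
cv2.imwrite('pics/crop.png',np.hstack([a,b])[...,::-1])
E
```

```text
A 0.06493681152096031 (array([ 0.4649, -0.1405]), 0.0297, 301, np.float64(0.0584))
B 0.039206505608679665 (array([ 0.4644, -0.2639]), 0.0296, 293, np.float64(0.0318))
hist (array([   0, 1728, 2878, 1893,   10,   12,    9,   10,   23,   44,  132,
        229,    5,   31,    1,    0,    0]), array([-2.00000000e-02, -1.00000000e-02, -3.46944695e-18,  1.00000000e-02,
        2.00000000e-02,  3.00000000e-02,  4.00000000e-02,  5.00000000e-02,
        6.00000000e-02,  7.00000000e-02,  8.00000000e-02,  9.00000000e-02,
        1.00000000e-01,  1.10000000e-01,  1.20000000e-01,  1.30000000e-01,
        1.40000000e-01,  1.50000000e-01]))
plate ((0.5758222341537476, 0.0767340436577797), (0.24044471979141235, 0.21259981393814087), 1.576043963432312)
bar ((0.5719605088233948, 0.0804080218076706), (0.030592307448387146, 0.15267160534858704), 61.97453689575195)
knob 35 [0.51068338 0.12172049 0.11538095]
spindle 67 [0.54293559 0.08665331 0.07146819]
table 0.00028036229806327473
```

View pics/crop.png

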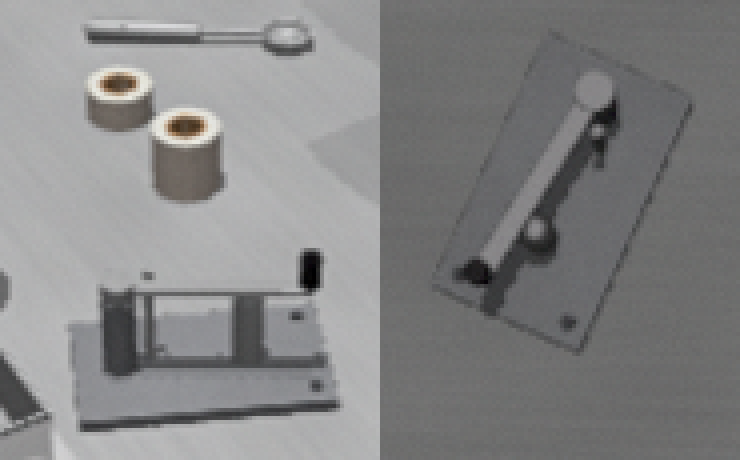

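The crop confirms the choices. The front roll at scene (271,197) is clearly the taller one: its top is at 58 mm against 32 mm for the other. The smaller dispenser's arm stands slightly open on its +y side. I'll move above it for a wrist view.

```bash
R='{"x":0.37,"y":0.55,"z":0.10,"yaw":2.4}'; python3 -m jog '[{"x":0.37,"y":0.55,"z":0.10,"yaw":2.4},{"x":0.37,"y":0.55,"z":0.10,"yaw":2.4},{"x":0.37,"y":0.55,"z":0.10,"yaw":2.4},{"x":0.37,"y":0.55,"z":0.10,"yaw":2.4},{"x":0.37,"y":0.55,"z":0.10,"yaw":2.4},{"x":0.37,"y":0.55,"z":0.10,"yaw":2.4},{"x":0.37,"y":0.55,"z":0.10,"yaw":2.4},{"x":0.37,"y":0.55,"z":0.10,"yaw":2.4},{"x":0.37,"y":0.55,"z":0.10,"yaw":2.4},{"x":0.37,"y":0.55,"z":0.10,"yaw":2.4},{"x":0.37,"y":0.55,"z":0.10,"yaw":2.4},{"x":0.37,"y":0.55,"z":0.10,"yaw":2.4},{"x":0.37,"y":0.55,"z":0.10,"yaw":2.4},{"x":0.37,"y":0.55,"z":0.10,"yaw":2.4},{"x":0.37,"y":0.55,"z":0.10,"yaw":2.4},{"x":0.37,"y":0.55,"z":0.10,"yaw":2.4},{"x":0.37,"y":0.55,"z":0.10,"yaw":2.4},{"x":0.37,"y":0.55,"z":0.10,"yaw":2.4}]'
python3 - <<'E'
from h import *
print(ctrl.camera_model('wrist'))
img,d,W=cloud('wrist');cv2.imwrite('pics/w1.png',img[...,::-1]);np.savez('w1.npz',img=img,W=W)
E
```

```text
{'fx': 358.2765298407076, 'fy': 358.2765298407076, 'cx': 274.03237510966926, 'cy': 214.3630010249597, 'T_tool_cam': array([[ 1.24554044e-04,  9.45469816e-01,  3.25709703e-01,
         8.50181492e-02],
       [ 9.99999849e-01, -2.91942070e-04,  4.65041072e-04,
        -2.19346679e-04],
       [ 5.34770662e-04,  3.25709596e-01, -9.45469710e-01,
        -1.42573543e-01],
       [ 0.00000000e+00,  0.00000000e+00,  0.00000000e+00,
         1.00000000e+00]])}invalid input
```

View pics/w1.png

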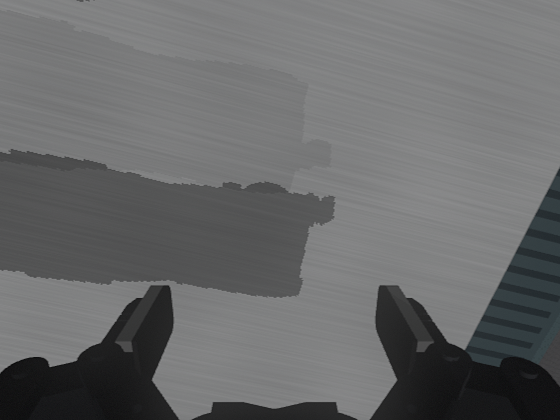

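The picture shows only bare table under the start pose: the jog was refused, so the arm hasn't moved. I'll retry with the claw given.

```bash
python3 -m jog '[{"x":0.03,"y":0.045,"z":0.01,"yaw":0.18,"claw":1}]'; echo; python3 -m jog '[{"x":0.34,"y":0.505,"z":0.09,"yaw":2.2,"claw":1},{"x":0.34,"y":0.505,"z":0.09,"yaw":2.2,"claw":1}]'
```

```text
time_s: 0.28
ee_pos: [0.1586, -0.4646, 0.2401]
tool_rot: [-179.9, -0.0, 24.6]
contact_force: [1.0, 0.7, 0.5]
finger_gap: 0.0853
grip_force: 0.0

time_s: 0.52
ee_pos: [0.2289, -0.3596, 0.2596]
tool_rot: [-180.0, -0.0, 46.4]
contact_force: [2.2, -0.3, 0.7]
finger_gap: 0.0855
grip_force: 0.0
```

```bash
python3 -m jog '[{"x":0.27,"y":0.48,"z":0.07,"yaw":1.84,"claw":1},{"x":0.27,"y":0.48,"z":0.07,"yaw":1.84,"claw":1},{"x":0.27,"y":0.48,"z":0.07,"yaw":1.84,"claw":1},{"x":0.27,"y":0.48,"z":0.07,"yaw":1.84,"claw":1},{"x":0.27,"y":0.48,"z":0.07,"yaw":1.84,"claw":1},{"x":0.27,"y":0.48,"z":0.07,"yaw":1.84,"claw":1},{"x":0.27,"y":0.48,"z":0.07,"yaw":1.84,"claw":1},{"x":0.27,"y":0.48,"z":0.07,"yaw":1.84,"claw":1},{"x":0.27,"y":0.48,"z":0.07,"yaw":1.84,"claw":1},{"x":0.27,"y":0.48,"z":0.07,"yaw":1.84,"claw":1},{"x":0.27,"y":0.48,"z":0.07,"yaw":1.84,"claw":1},{"x":0.27,"y":0.48,"z":0.07,"yaw":1.84,"claw":1}]'
python3 - <<'E'
from h import *
img,d,W=cloud('wrist');cv2.imwrite('pics/w2.png',img[...,::-1]);np.savez('w2.npz',img=img,W=W)
E
```

```text
time_s: 2.02
ee_pos: [0.4981, 0.1183, 0.3295]
tool_rot: [-180.0, -0.0, 151.2]
contact_force: [-0.3, 0.1, -0.4]
finger_gap: 0.0856
grip_force: 0.0
```

View pics/w2.png

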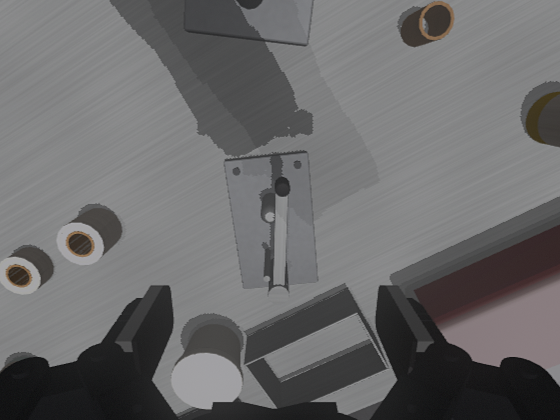

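The wrist view shows the small dispenser: plate corners at about (226,161), (307,152), (317,281) and (244,289), knob (282,187), spindle (270,214), hub (277,292). The tall roll is at (80,243).

```bash
cat > fit.py <<'E'
from h import *
D=np.load('w2.npz');W=D['W'];z=W[...,2];v,u=np.mgrid[0:420,0:560]
def at(name,a,b,r,z0,z1):
    m=(np.hypot(u-a,v-b)<r)&(z>z0)&(z<z1);p=W[m]
    if m.sum()<3: print(name,'none');return None
    c,rr=cv2.minEnclosingCircle(p[:,:2].astype(np.float32));print(name,m.sum(),p.mean(0).round(4),np.round(c,4),round(rr,4));return np.array(p.mean(0)[:2])
k=at('knob',282,187,12,.108,.125)
h=at('hub',277,292,14,.089,.1)
s=at('spin',270,215,10,.071,.083)
r=at('roll',80,243,30,.05,.066)
b=at('short',19,274,30,.025,.04)
m=(u>220)&(u<322)&(v>145)&(v<296)&(z>.0075)&(z<.017)
n,l,st,_=cv2.connectedComponentsWithStats(m.astype(np.uint8));i=1+np.argmax(st[1:,4]);p=W[l==i]
rect=cv2.minAreaRect(p[:,:2].astype(np.float32));print('plate',rect)
# corners at plate height by ray
m=ctrl.camera_model('wrist')
if h is not None and k is not None: print('hub-knob',np.linalg.norm(h-k),np.degrees(np.arctan2(*(k-h)[::-1])))
if s is not None: print('hub-spin',np.linalg.norm(h-s),np.degrees(np.arctan2(*(s-h)[::-1])))
E
python3 fit.py
```

```text
knob 203 [0.5123 0.1215 0.116 ] [0.5132 0.1211] 0.008
hub 392 [0.6296 0.0538 0.0931] [0.6291 0.0534] 0.0171
spin 139 [0.5431 0.0881 0.0747] [0.5444 0.0883] 0.0091
roll 1432 [ 0.4667 -0.1396  0.0572] [ 0.4669 -0.1421] 0.0304
short 1168 [ 0.467  -0.2622  0.0311] [ 0.4674 -0.2647] 0.0303
plate ((0.5774517059326172, 0.07502782344818115), (0.11007452756166458, 0.19079332053661346), 67.43475341796875)
hub-knob 0.13542827497542084 149.9794486311459
hub-spin 0.09299016498556333 158.33311904907342
```

```bash
python3 -m jog '[{"x":0.0147,"y":0.003,"z":-0.06,"yaw":-0.02,"claw":-0.3},{"x":0.0147,"y":0.003,"z":-0.12,"yaw":-0.02,"claw":-0.3},{"x":0.0147,"y":0.003,"z":-0.17,"yaw":-0.02,"claw":-0.3},{"x":0.0147,"y":0.003,"z":-0.17,"yaw":-0.02,"claw":-0.3},{"x":0.0147,"y":0.003,"z":-0.17,"yaw":-0.02,"claw":-0.3}]'; python3 - <<'E'
from h import *
img,d,W=cloud('wrist');cv2.imwrite('pics/w3.png',img[...,::-1])
E
```

```text
time_s: 2.7
ee_pos: [0.5139, 0.1215, 0.1617]
tool_rot: [179.9, 0.1, 150.3]
contact_force: [-0.4, 0.1, -0.2]
finger_gap: 0.0297
grip_force: 0.0
```

View pics/w3.png

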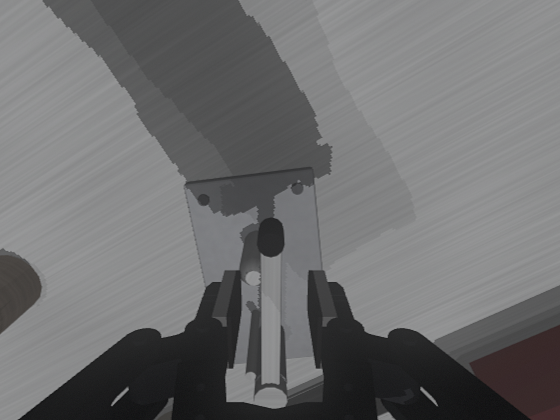

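The knob, at (271,237), is centred between the fingers, whose centre is at column 274. Lower over it, then swing the arm out.

```bash
python3 -m jog '[{"x":-0.001,"y":0,"z":-0.03,"yaw":0,"claw":-0.3},{"x":-0.001,"y":0,"z":-0.065,"yaw":0,"claw":-0.3},{"x":-0.001,"y":0,"z":-0.065,"yaw":0,"claw":-0.3}]' && python3 -m jog '[{"x":0.0069,"y":0.0099,"z":0,"yaw":-0.0875,"claw":-0.3},{"x":0.0138,"y":0.0198,"z":0,"yaw":-0.175,"claw":-0.3},{"x":0.0309,"y":0.0369,"z":0,"yaw":-0.35,"claw":-0.3},{"x":0.0507,"y":0.0507,"z":0,"yaw":-0.524,"claw":-0.3},{"x":0.0726,"y":0.0609,"z":0,"yaw":-0.698,"claw":-0.3},{"x":0.0959,"y":0.0672,"z":0,"yaw":-0.873,"claw":-0.3},{"x":0.12,"y":0.0693,"z":0,"yaw":-1.047,"claw":-0.3},{"x":0.1441,"y":0.0672,"z":0,"yaw":-1.222,"claw":-0.3},{"x":0.156,"y":0.064,"z":0,"yaw":-1.31,"claw":-0.3},{"x":0.1674,"y":0.0609,"z":0,"yaw":-1.396,"claw":-0.3},{"x":0.1674,"y":0.0609,"z":0,"yaw":-1.396,"claw":-0.3},{"x":0.1674,"y":0.0609,"z":0,"yaw":-1.396,"claw":-0.3}]'
```

```text
time_s: 3.12
ee_pos: [0.5119, 0.1216, 0.0948]
tool_rot: [-180.0, -0.0, 150.3]
contact_force: [-0.1, -0.5, 0.4]
finger_gap: 0.0297
grip_force: 0.0
time_s: 4.62
ee_pos: [0.6796, 0.1828, 0.096]
tool_rot: [179.9, -0.0, 70.5]
contact_force: [0.5, 0.5, -0.1]
finger_gap: 0.0297
grip_force: 0.0
```

```bash
python3 -m jog '[{"x":0,"y":0,"z":0.04,"yaw":0,"claw":-0.3},{"x":0,"y":0,"z":0.09,"yaw":0,"claw":-0.3},{"x":-0.03,"y":-0.04,"z":0.14,"yaw":0.18,"claw":1},{"x":-0.2131,"y":-0.3236,"z":0.14,"yaw":1.42,"claw":1},{"x":-0.2131,"y":-0.3236,"z":0.14,"yaw":1.42,"claw":1},{"x":-0.2131,"y":-0.3236,"z":0.14,"yaw":1.42,"claw":1},{"x":-0.2131,"y":-0.3236,"z":0.14,"yaw":1.42,"claw":1},{"x":-0.2131,"y":-0.3236,"z":0.14,"yaw":1.42,"claw":1},{"x":-0.2131,"y":-0.3236,"z":0.14,"yaw":1.42,"claw":1},{"x":-0.2131,"y":-0.3236,"z":0.14,"yaw":1.42,"claw":1},{"x":-0.2131,"y":-0.3236,"z":0.14,"yaw":1.42,"claw":1},{"x":-0.2131,"y":-0.3236,"z":0.14,"yaw":1.42,"claw":1}]'
python3 - <<'E'
from h import *
img,d,W=cloud('wrist');z=W[...,2]
m=(z>.052)&(z<.063)&(np.hypot(W[...,0]-.4665,W[...,1]+.1408)<.045)
p=W[m];print(len(p),p.mean(0),cv2.fitEllipse(cv2.convexHull(p[:,:2].astype(np.float32))),cv2.minEnclosingCircle(p[:,:2].astype(np.float32)))
a=np.argwhere(m);print(a.min(0),a.max(0))
s,_,T=cloud('top');z=T[...,2]
k=(z>.105)&(z<.13)&(np.hypot(T[...,0]-.68,T[...,1]-.182)<.05);print('knob',T[k].mean(0))
k=(z>.052)&(z<.063)&(np.hypot(T[...,0]-.4665,T[...,1]+.1408)<.045);print('rolltop',T[k].mean(0))
E
```

```text
time_s: 6.12
ee_pos: [0.4664, -0.1405, 0.2349]
tool_rot: [180.0, 0.0, 151.6]
contact_force: [-0.5, -0.1, -0.3]
finger_gap: 0.0854
grip_force: 0.0
2416 [ 0.46642995 -0.14156563  0.05789954] ((0.46729496121406555, -0.14210081100463867), (0.05832631513476372, 0.058949027210474014), 58.77705001831055) ((0.46727028489112854, -0.14216142892837524), 0.029845962300896645)
[157 241] [218 303]
knob [0.67222727 0.18315341 0.11606153]
rolltop [ 0.47220216 -0.11516905  0.05756497]
```

```bash
python3 -m jog '[{"x":0.0006,"y":-0.0014,"z":-0.05,"yaw":0,"claw":1},{"x":0.0006,"y":-0.0014,"z":-0.11,"yaw":0,"claw":1},{"x":0.0006,"y":-0.0014,"z":-0.15,"yaw":0,"claw":1},{"x":0.0006,"y":-0.0014,"z":-0.19,"yaw":0,"claw":1},{"x":0.0006,"y":-0.0014,"z":-0.215,"yaw":0,"claw":1},{"x":0.0006,"y":-0.0014,"z":-0.215,"yaw":0,"claw":1},{"x":0.0006,"y":-0.0014,"z":-0.215,"yaw":0,"claw":0.1},{"x":0.0006,"y":-0.0014,"z":-0.215,"yaw":0,"claw":0.1},{"x":0.0006,"y":-0.0014,"z":-0.215,"yaw":0,"claw":0.1},{"x":0.0006,"y":-0.0014,"z":-0.215,"yaw":0,"claw":0.1},{"x":0.0006,"y":-0.0014,"z":-0.215,"yaw":0,"claw":0.1},{"x":0.0006,"y":-0.0014,"z":-0.215,"yaw":0,"claw":0.1}]' 35
```

```text
time_s: 7.72
ee_pos: [0.4677, -0.1427, 0.0209]
tool_rot: [180.0, 0.1, 151.7]
contact_force: [-1.3, 0.3, 6.4]
finger_gap: 0.0576
grip_force: 37.2
```

```bash
python3 -m jog '[{"x":0,"y":0,"z":0.03,"yaw":0,"claw":0.1},{"x":0,"y":0,"z":0.08,"yaw":0,"claw":0.1},{"x":0,"y":0.01,"z":0.13,"yaw":0,"claw":0.1},{"x":0.015,"y":0.045,"z":0.13,"yaw":0,"claw":0.1},{"x":0.03,"y":0.09,"z":0.13,"yaw":0,"claw":0.1},{"x":0.047,"y":0.14,"z":0.13,"yaw":0,"claw":0.1},{"x":0.062,"y":0.185,"z":0.13,"yaw":0,"claw":0.1},{"x":0.073,"y":0.217,"z":0.13,"yaw":0,"claw":0.1},{"x":0.0775,"y":0.2307,"z":0.13,"yaw":0,"claw":0.1},{"x":0.0775,"y":0.2307,"z":0.13,"yaw":0,"claw":0.1},{"x":0.0775,"y":0.2307,"z":0.13,"yaw":0,"claw":0.1},{"x":0.0775,"y":0.2307,"z":0.13,"yaw":0,"claw":0.1}]'
python3 - <<'E'
from h import *
e=ctrl.observe()['ee_pos']
img,d,W=cloud('wrist');z=W[...,2];cv2.imwrite('pics/w4.png',img[...,::-1]);np.savez('w4.npz',W=W)
m=(z>.155)&(np.hypot(W[...,0]-e[0],W[...,1]-e[1])<.04)&(img.mean(-1)>90)
p=W[m];print(e,len(p),p.mean(0),cv2.minEnclosingCircle(p[:,:2].astype(np.float32)))
S,_,T=cloud('scene');cv2.imwrite('pics/s2.png',np.vstack([cv2.resize(S[150:290,210:350],(560,560))])[...,::-1])
E
```

```text
time_s: 9.22
ee_pos: [0.5443, 0.0874, 0.1497]
tool_rot: [-180.0, 0.0, 151.6]
contact_force: [0.3, -0.9, -1.4]
finger_gap: 0.0576
grip_force: 39.0
[0.54425767 0.08740963 0.14974345] 11307 [0.54218649 0.08960813 0.18677152] ((0.5407457947731018, 0.09160719811916351), 0.034866780042648315)
```

View pics/w4.png

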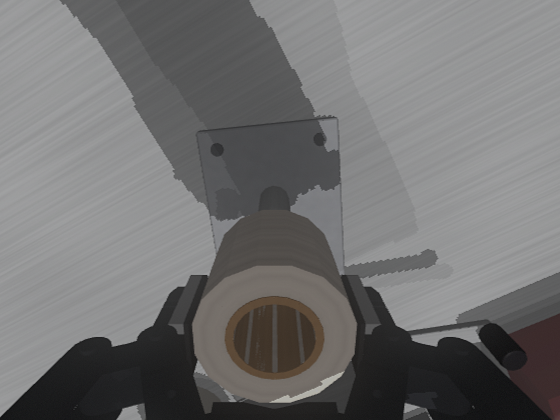

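View pics/s2.png

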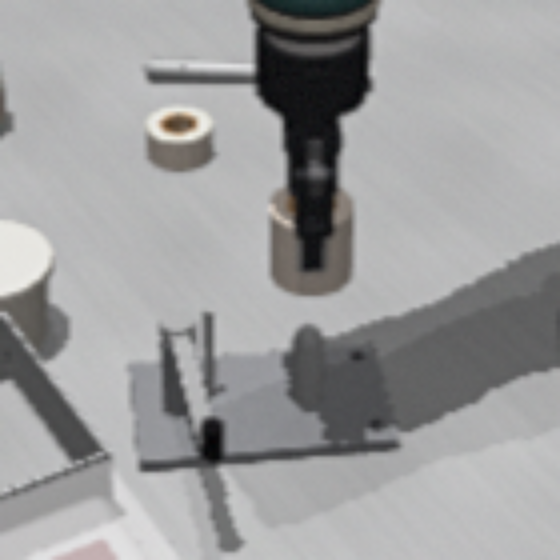

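The wrist view shows the roll held upright, with the bore centre at about (274,337). The scene crop shows the retainer well aside, knob at (212,435), and the spindle free. Measure the roll centre at its top plane.

```bash
python3 - <<'E'
from h import *
from scipy.spatial.transform import Rotation as R
W=np.load('w4.npz')['W'];z=W[...,2];s=ctrl.observe()
m=(z>.182)&(z<.192)&(np.hypot(W[...,0]-.544,W[...,1]-.088)<.045)
v,u=np.nonzero(m);g=(v<400)&(u>200)&(u<350);p=W[v[g],u[g]]
print(len(p),np.percentile(z[m],[5,50,95]),cv2.minEnclosingCircle(p[:,:2].astype(np.float32)),cv2.fitEllipse(cv2.convexHull(p[:,:2].astype(np.float32))))
c=ctrl.camera_model('wrist');A=np.eye(4);A[:3,:3]=R.from_euler('xyz',s['tool_rot'],degrees=True).as_matrix();A[:3,3]=s['ee_pos'];T=A@c['T_tool_cam']
for px in [(274,337.5),(274,296),(274,379),(225,337),(324,337)]:
    r=T[:3,:3]@np.array([(px[0]-c['cx'])/c['fx'],-(px[1]-c['cy'])/c['fy'],-1]);print(px,(T[:3,3]+r*(.187-T[2,3])/r[2])[:2].round(4))
E
sed -i 's/w2.npz/w2.npz/' fit.py
```

```text
14395 [0.18391539 0.18678079 0.18913904] ((0.5441458821296692, 0.08838813006877899), 0.030216166749596596) ((0.5442755222320557, 0.08868098258972168), (0.058396533131599426, 0.0599604994058609), 64.14443969726562)
(274, 337.5) [0.5436 0.089 ]
(274, 296) [0.5288 0.097 ]
(274, 379) [0.5597 0.0803]
(225, 337) [0.5352 0.074 ]
(324, 337) [0.5518 0.1046]
```

```bash
python3 -m jog '[{"x":0.0005,"y":-0.0002,"z":-0.02,"yaw":0,"claw":0.1},{"x":0.0005,"y":-0.0002,"z":-0.04,"yaw":0,"claw":0.1},{"x":0.0005,"y":-0.0002,"z":-0.05,"yaw":0,"claw":0.1},{"x":0.0005,"y":-0.0002,"z":-0.06,"yaw":0,"claw":0.1},{"x":0.0005,"y":-0.0002,"z":-0.067,"yaw":0,"claw":0.1},{"x":0.0005,"y":-0.0002,"z":-0.074,"yaw":0,"claw":0.1},{"x":0.0005,"y":-0.0002,"z":-0.074,"yaw":0,"claw":0.1}]'; python3 -c "
from bench import ctrl;print(ctrl.observe()['ft_torque'])"
```

```text
time_s: 10.2
ee_pos: [0.5448, 0.0882, 0.0753]
tool_rot: [-180.0, -0.0, 151.7]
contact_force: [-0.6, -0.3, -2.0]
finger_gap: 0.0576
grip_force: 39.1
[-0.00423115 -0.03661014 -0.03582947]
```

Underside is at 54 mm with the spindle in the bore and no side force. Continue to the plate.

```bash
python3 -m jog '[{"x":0,"y":0,"z":-0.01,"yaw":0,"claw":0.1},{"x":0,"y":0,"z":-0.02,"yaw":0,"claw":0.1},{"x":0,"y":0,"z":-0.028,"yaw":0,"claw":0.1},{"x":0,"y":0,"z":-0.035,"yaw":0,"claw":0.1},{"x":0,"y":0,"z":-0.038,"yaw":0,"claw":0.1},{"x":0,"y":0,"z":-0.040,"yaw":0,"claw":0.1},{"x":0,"y":0,"z":-0.040,"yaw":0,"claw":0.1},{"x":0,"y":0,"z":-0.040,"yaw":0,"claw":0.1}]'
```

```text
time_s: 11.2
ee_pos: [0.5451, 0.0881, 0.0358]
tool_rot: [180.0, 0.0, 151.7]
contact_force: [0.3, 0.0, -2.2]
finger_gap: 0.0571
grip_force: 39.1
```

```bash
python3 -m jog '[{"x":0,"y":0,"z":-0.001,"yaw":0,"claw":0.1},{"x":0,"y":0,"z":-0.002,"yaw":0,"claw":0.1},{"x":0,"y":0,"z":-0.002,"yaw":0,"claw":0.1},{"x":0,"y":0,"z":-0.002,"yaw":0,"claw":0.1}]'
```

```text
time_s: 11.7
ee_pos: [0.5449, 0.0881, 0.0336]
tool_rot: [-180.0, -0.0, 151.7]
contact_force: [-0.2, -0.8, -1.7]
finger_gap: 0.057
grip_force: 39.1
```

Not yet on the plate, as it still shows the weight at −1.7 N. Go down by millimetres.

```bash
python3 -m jog '[{"x":0,"y":0,"z":-0.0005,"yaw":0,"claw":0.1},{"x":0,"y":0,"z":-0.001,"yaw":0,"claw":0.1},{"x":0,"y":0,"z":-0.001,"yaw":0,"claw":0.1}]'; python3 -m jog '[{"x":0,"y":0,"z":-0.0005,"yaw":0,"claw":0.1},{"x":0,"y":0,"z":-0.001,"yaw":0,"claw":0.1},{"x":0,"y":0,"z":-0.001,"yaw":0,"claw":0.1}]'
```

```text
time_s: 12.08
ee_pos: [0.545, 0.0882, 0.0329]
tool_rot: [180.0, 0.0, 151.7]
contact_force: [-2.0, 0.9, 5.8]
finger_gap: 0.0576
grip_force: 39.8
time_s: 12.45
ee_pos: [0.545, 0.0882, 0.0329]
tool_rot: [180.0, 0.1, 151.7]
contact_force: [-7.2, 0.8, 21.0]
finger_gap: 0.0576
grip_force: 41.7
```

The roll sits on the plate: the force rose at exactly 12 mm. Relieve, open and rise.

```bash
python3 -m jog '[{"x":0,"y":0,"z":0.0015,"yaw":0,"claw":0.1},{"x":0,"y":0,"z":0.0015,"yaw":0,"claw":1},{"x":0,"y":0,"z":0.0015,"yaw":0,"claw":1},{"x":0,"y":0,"z":0.0015,"yaw":0,"claw":1},{"x":0,"y":0,"z":0.0015,"yaw":0,"claw":1},{"x":0,"y":0,"z":0.02,"yaw":0,"claw":1},{"x":0,"y":0,"z":0.05,"yaw":0,"claw":1},{"x":0,"y":0,"z":0.09,"yaw":0,"claw":1},{"x":0,"y":0,"z":0.14,"yaw":0,"claw":1},{"x":0,"y":0,"z":0.19,"yaw":0,"claw":1},{"x":0.129,"y":0.096,"z":0.19,"yaw":-1.37,"claw":-0.3},{"x":0.129,"y":0.096,"z":0.19,"yaw":-1.37,"claw":-0.3},{"x":0.129,"y":0.096,"z":0.19,"yaw":-1.37,"claw":-0.3},{"x":0.129,"y":0.096,"z":0.19,"yaw":-1.37,"claw":-0.3},{"x":0.129,"y":0.096,"z":0.19,"yaw":-1.37,"claw":-0.3},{"x":0.129,"y":0.096,"z":0.19,"yaw":-1.37,"claw":-0.3},{"x":0.129,"y":0.096,"z":0.19,"yaw":-1.37,"claw":-0.3},{"x":0.129,"y":0.096,"z":0.19,"yaw":-1.37,"claw":-0.3},{"x":0.129,"y":0.096,"z":0.19,"yaw":-1.37,"claw":-0.3},{"x":0.129,"y":0.096,"z":0.19,"yaw":-1.37,"claw":-0.3}]'
python3 - <<'E'
from h import *
img,d,W=cloud('wrist');z=W[...,2];cv2.imwrite('pics/w5.png',img[...,::-1])
k=(z>.108)&(z<.125)&(np.hypot(W[...,0]-.673,W[...,1]-.183)<.03);p=W[k];print('knob',k.sum(),p.mean(0),cv2.minEnclosingCircle(p[:,:2].astype(np.float32)))
k=(z>.055)&(z<.085)&(np.hypot(W[...,0]-.545,W[...,1]-.088)<.04);p=W[k];print('roll',k.sum(),np.median(p,0) if k.any() else 0)
_,_,W=cloud('top');z=W[...,2]
k=(z>.055)&(z<.1)&(np.hypot(W[...,0]-.545,W[...,1]-.088)<.04);p=W[k];print('roll top',k.sum(),np.median(p,0) if k.any() else 0)
E
```

```text
time_s: 14.95
ee_pos: [0.6739, 0.1841, 0.2215]
tool_rot: [-180.0, 0.0, 73.3]
contact_force: [-0.3, -0.3, 0.6]
finger_gap: 0.0301
grip_force: 0.0
knob 392 [0.6761886  0.18374191 0.11595604] ((0.6759209036827087, 0.1826578974723816), 0.008064539171755314)
roll 1907 [0.54772446 0.10147383 0.06973413]
roll top 384 [0.54210808 0.0894391  0.0703294 ]
```

View pics/w5.png

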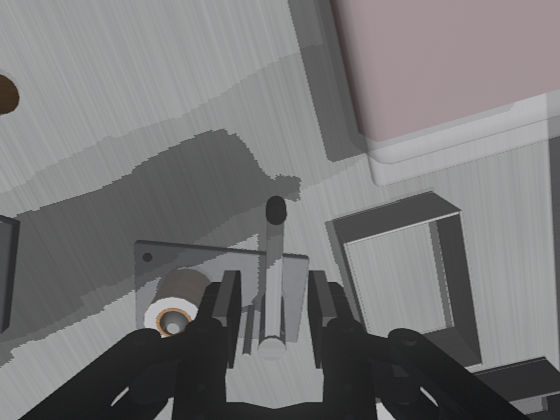

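The roll is seated, with its top at 70 mm around the spindle at (173,328). The knob at (276,208) is centred between the fingers. Lower over it and swing most of the way back.

```bash
python3 -m jog '[{"x":0.002,"y":-0.001,"z":-0.05,"yaw":0,"claw":-0.3},{"x":0.002,"y":-0.001,"z":-0.1,"yaw":0,"claw":-0.3},{"x":0.002,"y":-0.001,"z":-0.125,"yaw":0,"claw":-0.3},{"x":0.002,"y":-0.001,"z":-0.125,"yaw":0,"claw":-0.3},{"x":0.002,"y":-0.001,"z":-0.125,"yaw":0,"claw":-0.3}]' && python3 -m jog '[{"x":-0.0118,"y":0.0027,"z":0,"yaw":0.087,"claw":-0.3},{"x":-0.0235,"y":0.0054,"z":0,"yaw":0.175,"claw":-0.3},{"x":-0.0476,"y":0.0067,"z":0,"yaw":0.35,"claw":-0.3},{"x":-0.0716,"y":0.0038,"z":0,"yaw":0.524,"claw":-0.3},{"x":-0.0947,"y":-0.0033,"z":0,"yaw":0.698,"claw":-0.3},{"x":-0.1162,"y":-0.0143,"z":0,"yaw":0.873,"claw":-0.3},{"x":-0.1355,"y":-0.0288,"z":0,"yaw":1.047,"claw":-0.3},{"x":-0.1438,"y":-0.0377,"z":0,"yaw":1.13,"claw":-0.3},{"x":-0.152,"y":-0.0465,"z":0,"yaw":1.222,"claw":-0.3},{"x":-0.1574,"y":-0.0545,"z":0,"yaw":1.29,"claw":-0.3},{"x":-0.1628,"y":-0.0625,"z":0,"yaw":1.361,"claw":-0.3},{"x":-0.1674,"y":-0.071,"z":0,"yaw":1.431,"claw":-0.3},{"x":-0.1674,"y":-0.071,"z":0,"yaw":1.431,"claw":-0.3},{"x":-0.1674,"y":-0.071,"z":0,"yaw":1.431,"claw":-0.3}]'
```

```text
time_s: 15.68
ee_pos: [0.6766, 0.1832, 0.098]
tool_rot: [179.9, -0.0, 73.2]
contact_force: [-0.2, -0.2, -0.5]
finger_gap: 0.0299
grip_force: 0.0
time_s: 17.42
ee_pos: [0.5092, 0.1124, 0.0973]
tool_rot: [180.0, 0.1, 155.1]
contact_force: [-0.5, -0.8, 0.6]
finger_gap: 0.03
grip_force: 0.0
```

```bash
python3 -m jog '[{"x":-0.002,"y":-0.0045,"z":0,"yaw":0.02,"claw":-0.3},{"x":-0.004,"y":-0.009,"z":0,"yaw":0.04,"claw":-0.3},{"x":-0.0055,"y":-0.012,"z":0,"yaw":0.05,"claw":-0.3},{"x":-0.006,"y":-0.013,"z":0,"yaw":0.05,"claw":-0.3},{"x":-0.006,"y":-0.013,"z":0,"yaw":0.05,"claw":-0.3}]';  python3 -m jog '[{"x":-0.0003,"y":-0.0008,"z":0,"yaw":0,"claw":-0.3},{"x":-0.0006,"y":-0.0015,"z":0,"yaw":0,"claw":-0.3},{"x":-0.0006,"y":-0.0015,"z":0,"yaw":0,"claw":-0.3}]'
```

```text
time_s: 18.05
ee_pos: [0.5025, 0.099, 0.0966]
tool_rot: [-180.0, -0.0, 158.0]
contact_force: [-0.2, 0.0, 0.4]
finger_gap: 0.0301
grip_force: 0.0
time_s: 18.42
ee_pos: [0.5019, 0.0976, 0.0966]
tool_rot: [-180.0, -0.0, 158.1]
contact_force: [0.4, 0.1, -0.3]
finger_gap: 0.03
grip_force: 0.0
```

No stop force yet, so go on in small steps.

```bash
for i in 1 2; do :; done; python3 -m jog '[{"x":-0.0004,"y":-0.0009,"z":0,"yaw":0,"claw":-0.3},{"x":-0.0008,"y":-0.0018,"z":0,"yaw":0,"claw":-0.3},{"x":-0.0008,"y":-0.0018,"z":0,"yaw":0,"claw":-0.3}]' | grep -E 'pos|force'; python3 - <<'E'
from h import *
img,d,W=cloud('wrist');z=W[...,2];k=(z>.108)&(z<.125)&(np.hypot(W[...,0]-.5054,W[...,1]-.105)<.022)
p=W[k];print('knob',k.sum(),p.mean(0),cv2.minEnclosingCircle(p[:,:2].astype(np.float32)));cv2.imwrite('pics/w6.png',img[...,::-1])
E
```

```text
ee_pos: [0.5017, 0.0969, 0.0966]
contact_force: [2.8, 9.8, -2.1]
grip_force: 5.3
knob 2310 [0.50316996 0.11069189 0.11619899] ((0.504574179649353, 0.11179542541503906), 0.015074719674885273)
```

View pics/w6.png

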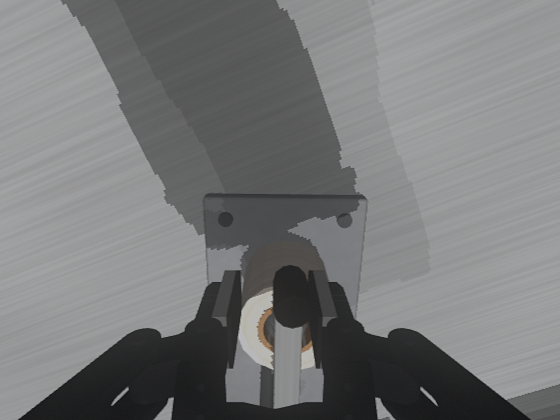

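The bar lies over the roll, with the knob at (290,290) pressed by the right-hand finger. The force rose to 10 N at about 158°, which is the estimated home direction, so the arm is at its stop. Centre the cage, lift off and verify.

```bash
python3 -m jog '[{"x":0.0025,"y":0.0058,"z":0,"yaw":0,"claw":-0.3},{"x":0.0025,"y":0.0058,"z":0,"yaw":0,"claw":-0.3},{"x":0.0025,"y":0.0058,"z":0.02,"yaw":0,"claw":-0.3},{"x":0.0025,"y":0.0058,"z":0.06,"yaw":0,"claw":-0.3},{"x":0.0025,"y":0.0058,"z":0.11,"yaw":0,"claw":-0.3},{"x":0.0025,"y":0.0058,"z":0.17,"yaw":0,"claw":-0.3},{"x":0.0025,"y":0.0058,"z":0.23,"yaw":0,"claw":1},{"x":0.0025,"y":0.0058,"z":0.23,"yaw":0,"claw":1},{"x":0.0025,"y":0.0058,"z":0.23,"yaw":0,"claw":1},{"x":0.0025,"y":0.0058,"z":0.23,"yaw":0,"claw":1}]'
python3 - <<'E'
from h import *
img,d,W=cloud('wrist');z=W[...,2]
k=(z>.108)&(z<.125)&(np.hypot(W[...,0]-.5054,W[...,1]-.105)<.03)
p=W[k];c=p.mean(0)[:2];v=c-[.6328,.052];print('knob',k.sum(),c,np.degrees(np.arctan2(v[1],v[0])))
k=(z>.06)&(z<.078)&(np.hypot(W[...,0]-.545,W[...,1]-.088)<.04);print('roll',np.percentile(W[k][:,2],[5,50,95]))
k=(z>.0865)&(z<.094)&(np.hypot(W[...,0]-.57,W[...,1]-.078)<.045);print('bar',cv2.fitLine(W[k][:,:2].astype(np.float32),cv2.DIST_L2,0,.01,.01).ravel())
cv2.imwrite('pics/w7.png',img[...,::-1])
E
```

```text
time_s: 20.1
ee_pos: [0.5031, 0.1016, 0.3254]
tool_rot: [-179.9, -0.1, 158.1]
contact_force: [0.6, -0.0, -0.2]
finger_gap: 0.0851
grip_force: 0.0
knob 206 [0.50427372 0.10520957] 157.51056206659672
roll [0.06611037 0.06984915 0.07140329]
bar [ 0.9139802  -0.4057588   0.5698852   0.07776564]
```

View pics/w7.png

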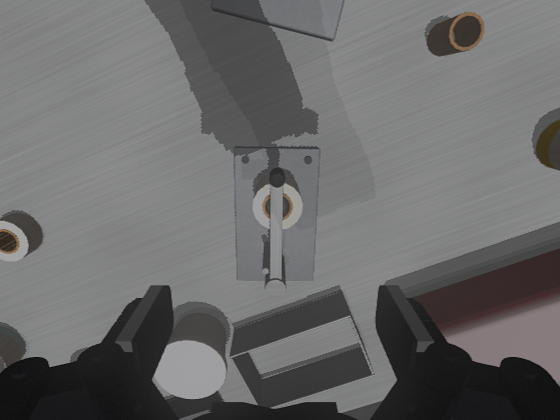

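The bar at (277,230) runs centrally over the roll at (277,205), and the knob angle of 157.5° matches the plate axis of 157.4°. Everything else is in place.

```bash
python3 -c "
from bench import ctrl;print(ctrl.job_done())"
```

```text
the job is handed in; nothing more can be done
None
```

I handed the job in at about 20 s: the taller roll sits flat on the smaller dispenser's base plate, the retaining arm is home against its stop, and nothing else on the table was touched; no verdict was returned.

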